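Reset the torque dial of a tube capper by its clicks

TASK

The torque setting of the bench tube capper has been lost. Turn its dial gently clockwise (seen from above) until you feel it come up against its end stop, without forcing the stop, then turn it back counter-clockwise exactly three clicks. Then let go of the dial and push the lock lever all the way over to its far side to lock the setting, leaving the dial on its third click and everything else on the bench where it is.

Things in the scene. Friction and masses are not known exactly. Their poses are not given: they have to be found in the camera images.
- capper: White bench-top tube capper, fixed, placed differently each time: 190 mm deep (x), 330 mm wide (own y -175 to +155), deck 80 mm above the bench. Origin: on the bench below the dial's axis; x points from front (robot side) to back, y left. Lock lever at y=+115 mm; from y=-114 mm on a column and head 265 mm high. Deck clear from y=-55 to +85 mm; a loose spare cap lies beyond.
- dial_grip (a point): On the dial's vertical axis, 117 mm above the bench, at gripping height; turns with the dial: x along its grip bar, y across the bar's flats, z up. The dial is black: a skirt 50 mm across (top 94 mm above the bench) with an upright grip bar on it, 46 mm long, 14 mm thick, 34 mm high (top 126 mm above the bench).
- dial: The same dial, origin on its axis, 86 mm above the bench. It clicks every 24 degrees (15 a turn) and rests only in a click: some 0.08 N m takes it out of one, the torque falls and reverses half way to the next, and when let go it snaps into the nearest. It starts 2 to 5 clicks counter-clockwise of its end stop. Where clicks and stop lie is different each time and not seen from the bar's direction.
- dial_pointer (a point): White line on top of one end of the bar: 20 mm from the axis towards the dial's -x, 126 mm above the bench. The end stop is itself a click. The stop is sprung: it holds firm up to about 0.2 N m, over twice what a click takes, then gives way at 2 N m per rad. 0.3 N m held clockwise shows it clearly; more than 0.25 rad (14 degrees) past it, some 0.7 N m, ruins it.
- spindle (a joint): Hidden screw spindle under the dial that sets the torque, in m: 0 as the dial rests at the end stop, +0.00002 per click counter-clockwise (0.3 mm a turn, rigidly geared to the dial). Wanted: 0.00006. So small a movement is lost in the reading's noise: the stop and the clicks have to be felt.
- strain (a joint): Hidden give of the end stop, in m: 0 while it is not pressed, -0.000048 per rad that the dial is pushed clockwise past the stop; -0.000012 (0.25 rad) ruins it. Far too small to be read in the noise.
- lock (a joint): Lock lever, in rad: 0 leaning to the capper's front (its -x), 1.0 leaning to its back (+x), the far, locked end. It starts between 0 and 0.25, needs about 2 N at the tip and stays where it is left.
- lock_tip (a point): Centre of the black 26 mm ball on the lock lever: a 10 mm rod 60 mm long that pivots about the capper's y axis, 102 mm above the bench, at capper x=0, y=+115 mm, on a grey block 70 by 50 by 25 mm. The ball stands 155 mm above the bench at either end of its swing, 162 mm half way, and travels from 29 mm in front of the pivot to 29 mm behind it.
- rack: Bystander: white tube rack 100 by 220 mm, 82 mm high with tubes. Origin: centre of its underside.
- bucket: Bystander: black round centrifuge bucket, 124 mm across, 90 mm high. Origin: centre of its underside.
- jar: Bystander: amber jar 66 mm across, 90 mm high. Origin: centre of its underside.
- tip_box: Bystander: blue box with clear lid, 85 by 120 mm, 66 mm high. Origin: centre of its underside.
- timer: Bystander: flat grey timer 60 by 75 mm, 18 mm high. Origin: centre of its underside.
- reagent: Bystander: white bottle 70 mm across, 120 mm high. Origin: centre of its underside.
- spare_cap: Bystander: tube cap 18 mm across and 18 mm high, standing on the capper's deck. Origin: centre of its underside.

How it is judged:
On the way, in this order (a step that is already met when the one before it is completed fails the run):
1. the dial is turned clockwise against its end stop (value of joint spindle below 2.865e-06 m), for 0.1 s.
2. the dial is turned back to the third click from the stop, with the lever not yet thrown (value of joint spindle between 5.3793e-05 and 6.6207e-05 m and value of joint lock below 0.6 rad), for 0.3 s.
3. the lock lever is pushed over with the dial on its third click (value of joint spindle between 5.3793e-05 and 6.6207e-05 m and value of joint lock above 0.9 rad), for 0.1 s.
At the end, for the whole second after the job is handed in: The dial rests in the third click counter-clockwise from its end stop (spindle at 0.00006 m, within 0.000006 m, that is 0.3 click), the lock lever is over at its far end (0.9 rad or more of 1.0), and both are at rest and let go (all of step 3 and velocity of joint lock below 0.05 rad/s and angular speed of dial below 0.05 rad/s); the robot touches nothing.
It fails at once if the end stop is forced (dial pushed more than 0.25 rad past it) (value of joint strain below -1.1937e-05 m).
It fails at once if a bystander is moved more than 25 mm or tipped (distance of any of rack, bucket, jar, tip_box, timer, reagent, spare_cap from where it was at the start of the episode above 0.025 m or angle between any of rack, bucket, jar, tip_box, timer, reagent, spare_cap's own z axis and vertical above 0.5 rad).
It also fails if it takes over 67 s, if anything falls off the work surface, if the arm or the gripper's body presses on something with over 40 N, if the wrist force passes 120 N, or if a joint passes its speed limit or range.

ROBOT

A 7-joint arm with a two-finger parallel gripper is mounted at the origin on the work surface. World frame = base frame: x ahead of the robot, y to its left, z up, the work surface at z = 0. Lengths are in m, angles in rad, forces in N, time in s.
With the tool pointing down it reaches from about 0.425 to 0.8 m from the base axis. Payload 8.3 kg.
Tool frame: the origin (TCP) lies midway between the tips of the shut fingers; the grasp point (between the pads) lies 19 mm behind it; z points along the fingers, y is the line along which they close (so a half turn about z gives the same grasp; the last joint's range is limited). The gripper opens to 85 mm and grips with 20 to 120 N. Pads are 22 mm wide; open, the fingers measure 114 mm over their backs; the gripper's body (76 mm by 85 mm) begins 54 mm behind the grasp point. The pads swing forward as they close: fully open they stand 13 mm farther back than shut.
Start: joints at [-1.332, 0.383, 0.016, 1.37, -0.006, 1.388, -0.046], TCP at [0.186, 0.597, 0.231] pointing down, gripper open.
Joint ranges: [-2.95, 2.95], [-0.25, 2.06], [-1.52, 1.56], [0.18, 2.33], [-1.44, 4.58], [0.02, 2.06], [-3.01, 3.01]. Speed limits (rad/s): [2.39, 2.39, 3.01, 3.01, 3.14, 3.14, 3.14].

INTERFACE

Orientations are given as a rotation vector (axis times angle).
In Python, from plant import bot, imaging gives the robot as it stands.
- The arm moves only by the shell command python3 -m pendant 'ROWS'. ROWS is JSON, a list of rows, each an object with "hand": the opening, from 0 (shut) to 1 (fully open); "translation": the shift along the tool's x, y, z in cm, a list of three; "dr": the turn, a rotation vector about the tool's x, y, z in degrees, a list of three. A call has 1 to 5 rows; each row shifts and turns the commanded pose from where the row before left it, along the tool's axes as they then stand; what a row does not reach is not made up. A row lasts 1/8 s, in which the tool goes at most 62.5 mm and 10.7 degrees, less where a joint would pass 70% of its speed; a pose out of reach is approached as far as the arm can. A call with a gripper value outside its range is refused whole. The fingers move at their own pace and stop on an object; the grip force is fixed at half the most. Time passes only in rows, so rows that do not move let the fingers close. It gives the time, the measured TCP pose, the force, the opening and the grip force at its end, in the units of the state.
- bot.sense(): the state, without advancing time (a new reading comes with each control period).
- imaging.snapshot(name): name is "scene" or "top" or "wrist"; returns a dict with "img" (480x640x3 uint8, red, green, blue), "intrinsics" (3x3 intrinsics, pixels), "k1" (the pictures are not rectified: a ray, as slopes to the right and down, at radius r is drawn at 1 + k1 r^2 times it, then the intrinsics apply), "world_from_camera" (4x4, takes a point from camera to world coordinates); the wrist camera has in their place "T_tool_cam" (4x4, takes a point from camera to tool coordinates, whose origin is the TCP and whose axes are the flange's). Camera axes: x right, y down, z forward; pixel columns grow to the right and rows downward; lengths in m; the calibration is good to about 2 mm. A picture is of the moment at which its call begins: read the wrist's pose just before it. There is no depth.
- bot.job_done(): hands the job in; it is judged then, once.
The state is a dict: "time": time; "joints": joint angles; "dq": joint speeds; "joint_torque": joint torques, N m; "eef_pos": TCP position; "eef_rot": TCP orientation; "contact_force": force on the tool from outside, world axes, zero at the start; "moment": the same for the moment, N m; "gripper_width": finger opening in m; "grip_force": force on a finger pad.
Only numpy, scipy, OpenCV 4.12 (cv2) and the standard library are available. Lean on these libraries where they do the work, as an engineer would, in place of code of your own. Each camera call takes 0.05 s, during which the arm holds its last target. There are 200 camera calls.

## Working session

There is one attempt and no reset: what is moved stays moved. The work goes in short steps, Python scripts to look and compute and a shell command to move; the robot and the scene stay as the last step left them, time stands still between calls to the robot, and variables do not carry over. Pictures are saved under pics/ and viewed, at most 10 in all, crops included, and the job is handed in when it is done.

```bash
ls; mkdir -p pics
python3 - <<'E'
from plant import bot, imaging
import cv2,numpy as np
s=bot.sense(); print({k:np.round(v,3).tolist() for k,v in s.items()})
for n in ("scene","top"):
    d=imaging.snapshot(n); cv2.imwrite(f"pics/{n}0.png",d["img"][:,:,::-1]); print(n,d["k1"],d["intrinsics"].tolist() if hasattr(d["intrinsics"],'tolist') else d["intrinsics"],np.round(d["world_from_camera"],3).tolist())
E
```

```text
pics
{'time': 0.0, 'joints': [-1.332, 0.384, 0.016, 1.371, -0.006, 1.388, -0.047], 'dq': [-0.0, -0.0, 0.0, 0.0, 0.002, 0.002, 0.0], 'joint_torque': [0.001, -62.761, 0.844, -37.181, 0.017, 0.014, -0.0], 'eef_pos': [0.186, 0.596, 0.23], 'eef_rot': [-0.472, -3.106, 0.003], 'contact_force': [-0.465, 0.747, 0.272], 'moment': [0.036, 0.062, 0.045], 'grip_force': 0.0, 'gripper_width': 0.085}
scene -0.024459328719908236 [[503.1326074486689, 0.0, 323.99623552876506], [0.0, 503.1326074486689, 240.48892254803656], [0.0, 0.0, 1.0]] [[0.354, 0.604, -0.714, 1.251], [0.935, -0.215, 0.282, -0.299], [0.017, -0.767, -0.641, 0.812], [0.0, 0.0, 0.0, 1.0]]
top -0.10139153004961601 [[464.047559343019, 0.0, 323.3965919656758], [0.0, 464.047559343019, 237.78520610871672], [0.0, 0.0, 1.0]] [[-0.021, -0.997, 0.068, 0.379], [-1.0, 0.021, -0.002, 0.022], [0.0, -0.068, -0.998, 1.38], [0.0, 0.0, 0.0, 1.0]]
```

View pics/scene0.png

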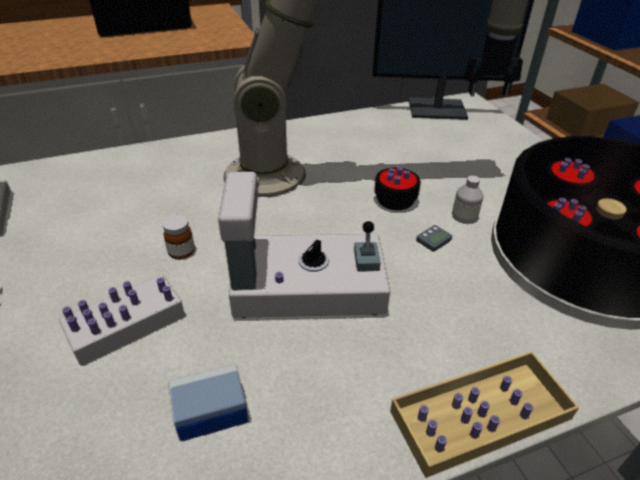

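View pics/top0.png

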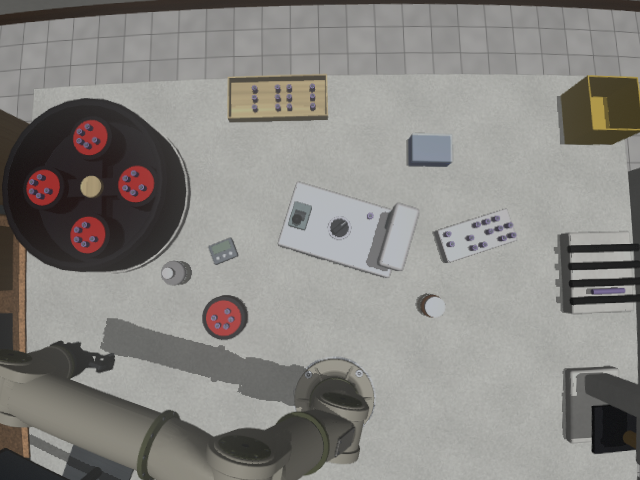

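The scene view shows the capper in mid-bench with the dial at (314,254) and the lever ball at (368,228). In the top view the dial is at (340,228), the lever at (299,215) and the cap at (370,216).

```bash
cat > h.py <<'E'
from plant import bot, imaging
import cv2,numpy as np
from scipy.spatial.transform import Rotation as R
def snap(n):
    s=bot.sense(); d=imaging.snapshot(n)
    if n=="wrist":
        T=np.eye(4);T[:3,:3]=R.from_rotvec(s["eef_rot"]).as_matrix();T[:3,3]=s["eef_pos"]
        d["W"]=T@np.array(d["T_tool_cam"])
    else: d["W"]=np.array(d["world_from_camera"])
    d["K"]=np.array(d["intrinsics"]); return d
def ray(d,u,v):
    D=np.array([d["k1"],0,0,0,0.])
    p=cv2.undistortPoints(np.array([[[u,v]]],float),d["K"],D)[0,0]
    return d["W"][:3,3], d["W"][:3,:3]@np.array([p[0],p[1],1])
def onplane(d,u,v,z):
    o,r=ray(d,u,v); return o+r*(z-o[2])/r[2]
def proj(d,P):
    c=np.linalg.inv(d["W"])@np.append(P,1); D=np.array([d["k1"],0,0,0,0.])
    return cv2.projectPoints(c[None,:3],np.zeros(3),np.zeros(3),d["K"],D)[0][0,0]
E
python3 - <<'E'
from h import *
t=snap("top"); s=snap("scene")
g=cv2.cvtColor(t["img"],cv2.COLOR_RGB2GRAY)
# body outline
m=((g>165)&(np.ptp(t["img"].astype(int),axis=2)<25)).astype(np.uint8)
dial=onplane(t,340,228,.1); print("dial",dial, "scene",onplane(s,314,254,.105))
print("lever block",onplane(t,299,215,.105),"cap",onplane(t,370,216,.098), "ball scene",onplane(s,368,228,.155))
for c in ((297,183),(279,243),(388,275)): print("corner",onplane(t,*c,.08))
a=cv2.resize(t["img"][170:290,265:425],(800,600),interpolation=cv2.INTER_CUBIC)
cv2.imwrite("pics/topc.png",a[:,:,::-1])
E
```

```text
dial [ 0.49210738 -0.0268955   0.1       ] scene [ 0.49877632 -0.02346893  0.105     ]
lever block [0.53011119 0.085793   0.105     ] cap [ 0.52407699 -0.11125423  0.098     ] ball scene [0.51240052 0.09221181 0.155     ]
corner [0.62454404 0.09121972 0.08      ]
corner [0.45518664 0.14460904 0.08      ]
corner [ 0.35904037 -0.15911059  0.08      ]
```

View pics/topc.png

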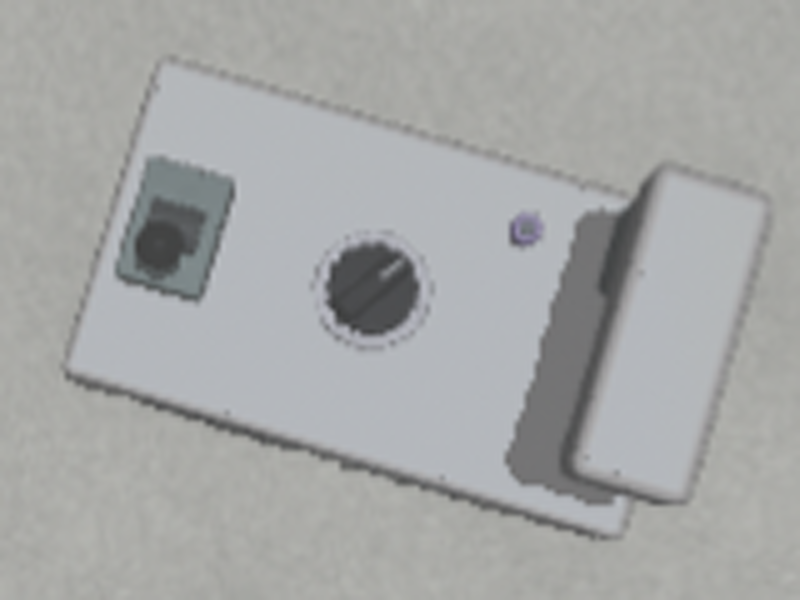

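The crop shows the capper yawed by about -17.5°. The bar runs along about -45°/135° in world, with the white pointer at crop (392,269). The ball is at the front at (158,245), and the cap is to the right. I'll move towards it, staying high.

```bash
python3 -m pendant '[{"hand":1,"translation":[-4.8,-2.4,-1.2],"dr":[0,0,5]},{"hand":1,"translation":[-4.8,-2.4,-1.2],"dr":[0,0,5]},{"hand":1,"translation":[-4.8,-2.4,-1.2],"dr":[0,0,5]},{"hand":1,"translation":[-4.8,-2.4,-1.2],"dr":[0,0,5]},{"hand":1,"translation":[-4.8,-2.4,-1.2],"dr":[0,0,5]}]'
cat > to.py <<'E'
# usage: to.py x y z [yaw of tool y, deg]  -> total move in tool axes
import sys; from h import *
s=bot.sense(); M=R.from_rotvec(s["eef_rot"]).as_matrix()
P=np.array([float(a) for a in sys.argv[1:4]])
print("pos",np.round(s["eef_pos"],4),"tool cm",np.round(M.T@(P-s["eef_pos"])*100,2),"z axis",np.round(M[:,2],3))
y=np.degrees(np.arctan2(M[1,1],M[0,1])); print("yaw tool y",y, "q7",s["joints"][6], "mom",s["moment"])
if len(sys.argv)>4: print("turn dz",(y-float(sys.argv[4])+90)%180-90)
E
python3 to.py 0.46 0.03 0.30 45
```

```text
time: 0.82
eef_pos: [0.3437, 0.38, 0.2915]
eef_rot: [-1.138, -2.928, 0.0]
contact_force: [0.3, 0.5, 0.4]
gripper_width: 0.0855
grip_force: 0.0
pos [0.3437 0.38   0.2915] tool cm [-32.21 -17.95  -0.85] z axis [-0. -0. -1.]
yaw tool y 47.5161630338069 q7 -0.04745118000450192 mom [-0.00278005 -0.01533247  0.00951406]
turn dz 2.5161630338068903
```

```bash
python3 -m pendant '[{"hand":1,"translation":[-5.1,-2.3,-0.1],"dr":[0,0,0.5]},{"hand":1,"translation":[-5.1,-2.3,-0.1],"dr":[0,0,0.5]},{"hand":1,"translation":[-5.1,-2.3,-0.1],"dr":[0,0,0.5]},{"hand":1,"translation":[-5.1,-2.7,-0.1],"dr":[0,0,0.5]},{"hand":1,"translation":[-5.1,-2.7,-0.1],"dr":[0,0,0.5]}]' >/dev/null
python3 -m pendant '[{"hand":1,"translation":[-5,-2.7,-0.1],"dr":[0,0,0]},{"hand":1,"translation":[-1.5,-2,-0.1],"dr":[0,0,0]},{"hand":1,"translation":[0,0,0],"dr":[0,0,0]}]'
python3 to.py 0.495 -0.026 0.30 45
python3 - <<'E'
from h import *
d=snap("wrist"); cv2.imwrite("pics/w1.png",d["img"][:,:,::-1]); np.save("w1.npy",d,allow_pickle=True)
print(np.round(d["T_tool_cam"],3), proj(d,[.495,-.026,.126]))
E
```

```text
time: 1.82
eef_pos: [0.457, 0.0359, 0.2985]
eef_rot: [1.204, 2.902, 0.001]
contact_force: [-0.2, 1.0, -0.9]
gripper_width: 0.0857
grip_force: 0.0
pos [0.457  0.0359 0.2985] tool cm [-7.07 -1.68 -0.15] z axis [ 0.  0. -1.]
yaw tool y 44.94428524721596 q7 0.6277001147276174 mom [ 0.03623354 -0.03266    -0.02322273]
turn dz -0.055714752784041366
[[-0.001 -0.965 -0.264  0.067]
 [ 1.    -0.001 -0.     0.   ]
 [-0.    -0.264  0.965 -0.144]
 [ 0.     0.     0.     1.   ]] [297.38298755 293.32653004]
```

View pics/w1.png

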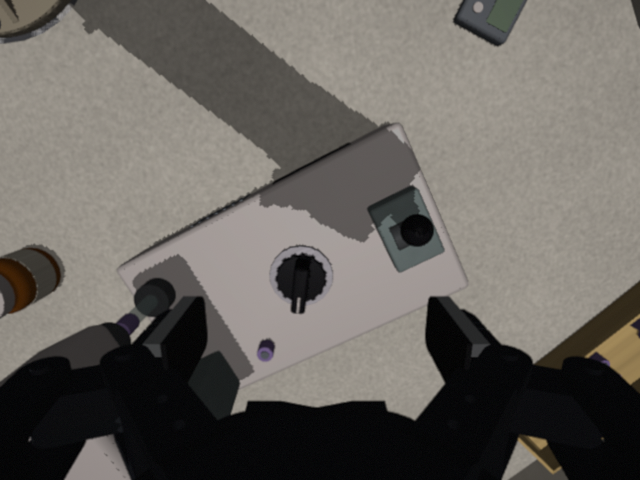

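The wrist view shows the bar from about (302,254) to (298,313), the pointer line near (297,303), the dial's skirt around (301,277) and the ball at (417,230).

Run:
```python
from h import *
d=np.load("w1.npy",allow_pickle=True).item()
a=onplane(d,302,254,.126);b=onplane(d,298,313,.126);print("bar ends",a,b,"mid",(a+b)/2,"len",np.linalg.norm(a-b),"ang",np.degrees(np.arctan2(*(b-a)[[1,0]])))
print("pointer",onplane(d,297,303,.126))
print("ball",onplane(d,417,230,.155))
I=d["img"][235:325,255:350]; g=cv2.cvtColor(I,cv2.COLOR_RGB2GRAY)
m=(g<75).astype(np.uint8); cs,_=cv2.findContours(m,0,2); c=max(cs,key=cv2.contourArea); (u,v),r=cv2.minEnclosingCircle(c); print("dark",u+255,v+235,r,cv2.contourArea(c))
for c in ((397,125),(467,285),(120,268)): print("corner",onplane(d,*c,.08))
cv2.imwrite("pics/w1c.png",cv2.resize(I,(760,600)[:2] if 0 else (633,600),interpolation=cv2.INTER_CUBIC)[:,:,::-1])
```

```text
bar ends [0.47131416 0.00438169 0.126     ] [ 0.50937582 -0.03998774  0.126     ] mid [ 0.49034499 -0.01780302  0.126     ] len 0.058457982061163906 ang -49.3758499735255
pointer [ 0.50155587 -0.03327426  0.126     ]
ball [0.51713951 0.09140759 0.155     ]
dark 301.0 283.0 30.083316802978516 1896.5
corner [0.45461426 0.1473801  0.08      ]
corner [0.62851605 0.09184751 0.08      ]
corner [ 0.3554409  -0.15338413  0.08      ]
```

View pics/w1c.png

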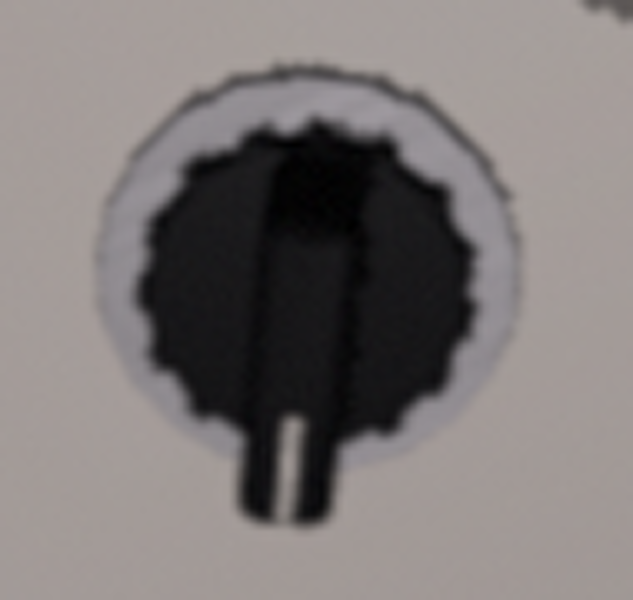

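The crop shows the bar's top face from (313,240) to (285,522), and its far side face above that. So the bar top runs from about (302,271) to (297.8,313.3) in the full image.

```bash
python3 - <<'E'
from h import *
d=np.load("w1.npy",allow_pickle=True).item()
a=onplane(d,302,271,.126);b=onplane(d,297.8,313.3,.126);m=(a+b)/2;print("mid",m,"len",np.linalg.norm(a-b),"ang",np.degrees(np.arctan2(*(b-a)[[1,0]])))
# skirt: rim left (138) right (475) at v~295 crop
p=onplane(d,255+138/6.667,235+290/6.667,.094);q=onplane(d,255+475/6.667,235+290/6.667,.094);print("skirt",(p+q)/2,np.linalg.norm(p-q))
th=np.radians(-17.6);X=np.array([np.cos(th),np.sin(th)]);Y=np.array([-X[1],X[0]])
print("pivot",m[:2]+.115*Y,"ball dx",(onplane(d,417,230,.155)[:2]-m[:2])@X)
E
python3 to.py 0.496 -0.026 0.20 40.6
```

```text
mid [ 0.49606129 -0.02378996  0.126     ] len 0.04259266585857867 ang -51.016373025991804
skirt [ 0.49489982 -0.02288443  0.094     ] 0.05107990933064137
pivot [0.53083383 0.08582697] ball dx -0.014740707063385625
pos [0.4569 0.0379 0.2984] tool cm [-7.28 -1.78  9.83] z axis [ 0.     0.001 -1.   ]
yaw tool y 45.11685397569245 q7 0.6269950118476253 mom [-0.01240499  0.0305377  -0.03722045]
turn dz 4.516853975692442
```

```bash
python3 -m pendant '[{"hand":1,"translation":[-3.55,-0.85,3],"dr":[0,0,0]},{"hand":1,"translation":[-3.55,-0.85,3],"dr":[0,0,0]},{"hand":1,"translation":[0,0,2],"dr":[0,0,5]},{"hand":1,"translation":[0,0,0],"dr":[0,0,0]}]'
python3 to.py 0.4955 -0.0245 0.10 40
python3 - <<'E'
from h import *
d=snap("wrist"); 
cv2.imwrite("pics/w2.png",d["img"][:,:,::-1]); np.save("w2.npy",d,allow_pickle=True)
print(proj(d,[.4955,-.0245,.126]))
E
```

```text
time: 2.38
eef_pos: [0.4945, -0.0223, 0.2166]
eef_rot: [-1.318, -2.848, 0.003]
contact_force: [0.2, -0.3, 0.6]
gripper_width: 0.0855
grip_force: 0.0
pos [ 0.4945 -0.0223  0.2166] tool cm [-0.25 -0.03 11.66] z axis [-0.004 -0.001 -1.   ]
yaw tool y 40.34178763049455 q7 0.7588141742472998 mom [0.01608895 0.01939729 0.00562321]
turn dz 0.34178763049455085
[314.88133178 247.92340634]
```

View pics/w2.png

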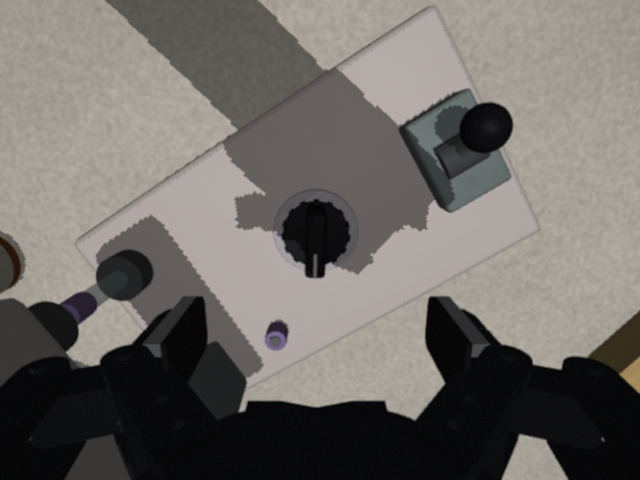

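The bar is now upright in the image, from (317,220) to (315,277), with its middle at (316,248). That matches the predicted (314.9,247.9), so I'll descend and grip.

```bash
python3 -m pendant '[{"hand":1,"translation":[-0.1,0,4],"dr":[0,0,0]},{"hand":1,"translation":[-0.1,0,4],"dr":[0,0,0]},{"hand":1,"translation":[0,0,3.5],"dr":[0,0,0]},{"hand":1,"translation":[0,0,0],"dr":[0,0,0]}]'
python3 to.py 0.4955 -0.0245 0.10 40
```

```text
time: 2.92
eef_pos: [0.4956, -0.024, 0.1023]
eef_rot: [-1.316, -2.849, 0.003]
contact_force: [-0.3, 0.1, 1.1]
gripper_width: 0.085
grip_force: 0.0
pos [ 0.4956 -0.024   0.1023] tool cm [-0.03 -0.04  0.23] z axis [-0.004 -0.    -1.   ]
yaw tool y 40.41552121689467 q7 0.8445560388533454 mom [ 0.02029205  0.00331763 -0.01123118]
turn dz 0.4155212168946605
```

```bash
cat > m.py <<'E'
from h import *
s=bot.sense(); M=R.from_rotvec(s["eef_rot"]).as_matrix()
print("yaw %.2f"%np.degrees(np.arctan2(M[1,1],M[0,1])),"mom",np.round(s["moment"],3),"F",np.round(s["contact_force"],1),"w %.4f grip %.0f q7 %.3f tq7 %.3f"%(s["gripper_width"],s["grip_force"],s["joints"][6],s["joint_torque"][6]),"t %.2f"%s["time"])
E
python3 -m pendant '[{"hand":0,"translation":[0,0,0.1],"dr":[0,0,0]},{"hand":0,"translation":[0,0,0],"dr":[0,0,0]},{"hand":0,"translation":[0,0,0],"dr":[0,0,0]},{"hand":0,"translation":[0,0,0],"dr":[0,0,0]},{"hand":0,"translation":[0,0,0],"dr":[0,0,0]}]' >/dev/null; python3 m.py
python3 -m pendant '[{"hand":0,"translation":[0,0,0],"dr":[0,0,0]},{"hand":0,"translation":[0,0,0],"dr":[0,0,0]},{"hand":0,"translation":[0,0,0],"dr":[0,0,0]}]' >/dev/null; python3 m.py
```

```text
yaw 40.18 mom [-0.191  0.888  0.067] F [-4.4 -1.   8.7] w 0.0133 grip 59 q7 0.845 tq7 -0.038 t 3.55
yaw 40.19 mom [-0.172  0.847  0.046] F [-3.4 -1.7  8.1] w 0.0128 grip 59 q7 0.845 tq7 -0.039 t 3.92
```

```bash
for i in 1; do python3 m.py
python3 -m pendant '[{"hand":0,"translation":[0,0,0],"dr":[0,0,6]},{"hand":0,"translation":[0,0,0],"dr":[0,0,0]}]' >/dev/null; python3 m.py
python3 -m pendant '[{"hand":0,"translation":[0,0,0],"dr":[0,0,6]},{"hand":0,"translation":[0,0,0],"dr":[0,0,0]}]' >/dev/null; python3 m.py
python3 -m pendant '[{"hand":0,"translation":[0,0,0],"dr":[0,0,6]},{"hand":0,"translation":[0,0,0],"dr":[0,0,0]}]' >/dev/null; python3 m.py
python3 -m pendant '[{"hand":0,"translation":[0,0,0],"dr":[0,0,6]},{"hand":0,"translation":[0,0,0],"dr":[0,0,0]}]' >/dev/null; python3 m.py
python3 -m pendant '[{"hand":0,"translation":[0,0,0],"dr":[0,0,6]},{"hand":0,"translation":[0,0,0],"dr":[0,0,0]}]' >/dev/null; python3 m.py
python3 -m pendant '[{"hand":0,"translation":[0,0,0],"dr":[0,0,6]},{"hand":0,"translation":[0,0,0],"dr":[0,0,0]}]' >/dev/null; python3 m.py
done
```

```text
yaw 40.19 mom [-0.172  0.847  0.046] F [-3.4 -1.7  8.1] w 0.0128 grip 59 q7 0.845 tq7 -0.039 t 3.92
yaw 34.08 mom [-0.26   1.09   0.042] F [-5.  -1.7  8.8] w 0.0127 grip 59 q7 0.743 tq7 -0.812 t 4.17
yaw 28.07 mom [-0.416  1.278 -0.051] F [-5.6 -1.7 10.9] w 0.0130 grip 59 q7 0.644 tq7 -0.769 t 4.42
yaw 22.07 mom [-0.389  1.558  0.079] F [-7.3 -2.8 11.7] w 0.0130 grip 59 q7 0.545 tq7 -0.900 t 4.67
yaw 16.06 mom [-0.527  1.857 -0.003] F [-7.8 -2.2 12.1] w 0.0130 grip 59 q7 0.445 tq7 -0.864 t 4.92
yaw 10.06 mom [-0.582  2.186  0.003] F [-8.8 -2.  14.2] w 0.0129 grip 60 q7 0.346 tq7 -0.824 t 5.17
yaw 4.05 mom [-0.543  2.438 -0.032] F [-11.3  -2.3  15.8] w 0.0132 grip 60 q7 0.248 tq7 -0.779 t 5.42
```

```bash
python3 to.py 0.4955 -0.0245 0.101 4; python3 -c "
from h import *
s=bot.sense();M=R.from_rotvec(s['eef_rot']).as_matrix();print(M.round(4), (M.T@s['contact_force']).round(1))"
python3 -m pendant '[{"hand":0,"translation":[0.1,0,0],"dr":[0,0,0]},{"hand":0,"translation":[0,0,0],"dr":[0,0,0]}]' >/dev/null; python3 m.py
python3 -m pendant '[{"hand":0,"translation":[0,0,-0.1],"dr":[0,0,0]},{"hand":0,"translation":[0,0,0],"dr":[0,0,0]}]' >/dev/null; python3 m.py
python3 to.py 0.4955 -0.0245 0.101 4
```

```text
pos [ 0.4953 -0.0264  0.103 ] tool cm [0.19 0.03 0.2 ] z axis [-0.003  0.    -1.   ]
yaw tool y 4.046442622353641 q7 0.24773026130189824 mom [-0.54339037  2.43781858 -0.03206234]
turn dz 0.04644262235363783
[[-7.060e-02  9.975e-01 -2.800e-03]
 [ 9.975e-01  7.060e-02  1.000e-04]
 [ 3.000e-04 -2.800e-03 -1.000e+00]] [ -1.5 -11.5 -15.8]
yaw 4.08 mom [-1.098  2.276 -0.026] F [-11.9  -6.   15.4] w 0.0130 grip 60 q7 0.247 tq7 0.007 t 5.67
yaw 4.09 mom [-1.243  1.137 -0.033] F [-5.8 -5.8  3.7] w 0.0126 grip 59 q7 0.246 tq7 0.037 t 5.92
pos [ 0.4952 -0.0263  0.1031] tool cm [0.18 0.04 0.21] z axis [-0.003 -0.002 -1.   ]
yaw tool y 4.091509949907718 q7 0.24575621374479367 mom [-1.24311864  1.13736568 -0.0332184 ]
turn dz 0.09150994990771721
```

```bash
python3 -m pendant '[{"hand":0,"translation":[-0.15,-0.12,-0.03],"dr":[0,0,0]},{"hand":0,"translation":[0,0,0],"dr":[0,0,0]},{"hand":0,"translation":[0,0,0],"dr":[0,0,0]}]' >/dev/null; python3 m.py
python3 -m pendant '[{"hand":0,"translation":[0,0,0],"dr":[0,0,4]},{"hand":0,"translation":[0,0,0],"dr":[0,0,0]}]' >/dev/null; python3 m.py
python3 -m pendant '[{"hand":0,"translation":[0,0,0],"dr":[0,0,4]},{"hand":0,"translation":[0,0,0],"dr":[0,0,0]}]' >/dev/null; python3 m.py
```

```text
yaw 4.19 mom [-0.736  0.03  -0.069] F [-1.1 -3.2 -5.8] w 0.0128 grip 59 q7 0.248 tq7 0.080 t 6.30
yaw 0.22 mom [-0.926  0.306  0.085] F [-1.3 -4.2 -6.8] w 0.0129 grip 59 q7 0.182 tq7 -0.765 t 6.55
yaw -3.76 mom [-0.967  0.514  0.041] F [-3.4 -3.6 -5. ] w 0.0130 grip 59 q7 0.117 tq7 -0.594 t 6.80
```

```bash
python3 -m pendant '[{"hand":0,"translation":[0,0,0],"dr":[0,0,4]},{"hand":0,"translation":[0,0,0],"dr":[0,0,0]}]' >/dev/null; python3 m.py
python3 -m pendant '[{"hand":0,"translation":[0,0,0],"dr":[0,0,3]},{"hand":0,"translation":[0,0,0],"dr":[0,0,0]}]' >/dev/null; python3 m.py
python3 -m pendant '[{"hand":0,"translation":[0,0,0],"dr":[0,0,3]},{"hand":0,"translation":[0,0,0],"dr":[0,0,0]}]' >/dev/null; python3 m.py
python3 -m pendant '[{"hand":0,"translation":[0,0,0],"dr":[0,0,0]}]' >/dev/null; python3 m.py
```

```text
yaw -7.76 mom [-0.897  0.701  0.024] F [-4.4 -3.7 -4.3] w 0.0124 grip 59 q7 0.052 tq7 -0.564 t 7.05
yaw -10.75 mom [-0.887  0.836 -0.035] F [-4.8 -4.8 -2.7] w 0.0127 grip 59 q7 0.003 tq7 -0.410 t 7.30
yaw -13.75 mom [-0.874  1.027 -0.076] F [-5.4 -4.7 -1.8] w 0.0125 grip 59 q7 -0.046 tq7 -0.390 t 7.55
yaw -13.71 mom [-0.925  1.039 -0.022] F [-5.8 -4.2 -2.5] w 0.0127 grip 59 q7 -0.046 tq7 0.015 t 7.67
```

```bash
python3 -m pendant '[{"hand":0,"translation":[0,0,0],"dr":[0,0,4]},{"hand":0,"translation":[0,0,0],"dr":[0,0,0]}]' >/dev/null; python3 m.py
python3 -m pendant '[{"hand":0,"translation":[0,0,0],"dr":[0,0,3]},{"hand":0,"translation":[0,0,0],"dr":[0,0,0]}]' >/dev/null; python3 m.py
python3 -m pendant '[{"hand":0,"translation":[0,0,0],"dr":[0,0,3]},{"hand":0,"translation":[0,0,0],"dr":[0,0,0]}]' >/dev/null; python3 m.py
python3 -m pendant '[{"hand":0,"translation":[0,0,0],"dr":[0,0,3]},{"hand":0,"translation":[0,0,0],"dr":[0,0,0]}]' >/dev/null; python3 m.py
python3 -m pendant '[{"hand":0,"translation":[0,0,0],"dr":[0,0,0]}]' >/dev/null; python3 m.py
```

```text
yaw -17.77 mom [-0.852  1.246 -0.085] F [-5.5 -3.9 -2.1] w 0.0129 grip 59 q7 -0.112 tq7 -0.490 t 7.92
yaw -20.75 mom [-0.89   1.295 -0.047] F [-6.7 -3.2 -0.4] w 0.0126 grip 59 q7 -0.160 tq7 -0.340 t 8.18
yaw -23.74 mom [-0.846  1.522  0.039] F [-7.1 -3.5 -0.6] w 0.0130 grip 60 q7 -0.209 tq7 -0.477 t 8.43
yaw -26.74 mom [-0.809  1.611  0.088] F [-7.8 -3.5  1.2] w 0.0127 grip 60 q7 -0.257 tq7 -0.463 t 8.68
yaw -26.70 mom [-0.752  1.68   0.012] F [-8.1 -4.   0.7] w 0.0130 grip 60 q7 -0.257 tq7 -0.076 t 8.80
```

```bash
python3 -m pendant '[{"hand":0,"translation":[0,0,0],"dr":[0,0,3]},{"hand":0,"translation":[0,0,0],"dr":[0,0,0]}]' >/dev/null; python3 m.py
python3 -m pendant '[{"hand":0,"translation":[0,0,0],"dr":[0,0,0]}]' >/dev/null; python3 m.py
python3 -m pendant '[{"hand":0,"translation":[0,0,0],"dr":[0,0,3]},{"hand":0,"translation":[0,0,0],"dr":[0,0,0]}]' >/dev/null; python3 m.py
python3 -m pendant '[{"hand":0,"translation":[0,0,0],"dr":[0,0,0]}]' >/dev/null; python3 m.py
```

```text
yaw -29.74 mom [-0.742  1.758  0.083] F [-8.2 -3.5  1.1] w 0.0128 grip 60 q7 -0.306 tq7 -0.448 t 9.05
yaw -29.69 mom [-0.776  1.723  0.063] F [-8.9 -2.   0.5] w 0.0129 grip 60 q7 -0.305 tq7 -0.048 t 9.18
yaw -32.74 mom [-0.713  1.905 -0.002] F [-9.9 -2.2  1.7] w 0.0125 grip 60 q7 -0.354 tq7 -0.427 t 9.43
yaw -32.70 mom [-0.688  1.883 -0.006] F [-9.4 -3.3  2.1] w 0.0130 grip 60 q7 -0.354 tq7 -0.027 t 9.55
```

```bash
python3 -m pendant '[{"hand":0,"translation":[-0.15,-0.13,0],"dr":[0,0,0]},{"hand":0,"translation":[0,0,0],"dr":[0,0,4]},{"hand":0,"translation":[0,0,0],"dr":[0,0,0]}]' >/dev/null; python3 m.py
python3 -m pendant '[{"hand":0,"translation":[0,0,0],"dr":[0,0,4]},{"hand":0,"translation":[0,0,0],"dr":[0,0,0]}]' >/dev/null; python3 m.py
python3 -m pendant '[{"hand":0,"translation":[0,0,0],"dr":[0,0,4]},{"hand":0,"translation":[0,0,0],"dr":[0,0,0]}]' >/dev/null; python3 m.py
python3 -m pendant '[{"hand":0,"translation":[0,0,0],"dr":[0,0,3]},{"hand":0,"translation":[0,0,0],"dr":[0,0,0]}]' >/dev/null; python3 m.py
python3 -m pendant '[{"hand":0,"translation":[0,0,0],"dr":[0,0,2]},{"hand":0,"translation":[0,0,0],"dr":[0,0,0]}]' >/dev/null; python3 m.py
python3 -m pendant '[{"hand":0,"translation":[0,0,0],"dr":[0,0,0]}]' >/dev/null; python3 m.py
```

```text
yaw -36.68 mom [-0.242  0.319 -0.066] F [-1.4 -1.2 -7.2] w 0.0126 grip 59 q7 -0.420 tq7 -0.653 t 9.93
yaw -40.63 mom [ 0.022  0.467 -0.051] F [-2.4  0.6 -6.9] w 0.0124 grip 59 q7 -0.483 tq7 -0.624 t 10.18
yaw -44.60 mom [ 0.246  0.844 -0.068] F [-4.1  2.  -6.4] w 0.0124 grip 59 q7 -0.547 tq7 -0.586 t 10.43
yaw -47.56 mom [0.338 0.885 0.289] F [-5.1  1.7 -5.6] w 0.0129 grip 60 q7 -0.595 tq7 -0.656 t 10.68
yaw -49.55 mom [0.382 1.092 0.34 ] F [-4.4  2.4 -6.1] w 0.0130 grip 60 q7 -0.626 tq7 -0.584 t 10.93
yaw -49.52 mom [0.391 1.007 0.31 ] F [-4.8  2.7 -5.1] w 0.0128 grip 60 q7 -0.626 tq7 -0.323 t 11.05
```

Torque rose to 0.3 N m at a yaw of -49.5°, which is clearly the stop, resting at about -46°. The clicks felt earlier near -21.5° and +2.5° fit this. I'll turn back 72° to about +26°, counting the clicks.

```bash
python3 -m pendant '[{"hand":0,"translation":[0,0,0],"dr":[0,0,-8]},{"hand":0,"translation":[0,0,0],"dr":[0,0,-8]},{"hand":0,"translation":[0,0,0],"dr":[0,0,0]}]' >/dev/null; python3 m.py
python3 -m pendant '[{"hand":0,"translation":[0,0,0],"dr":[0,0,-6]},{"hand":0,"translation":[0,0,0],"dr":[0,0,0]}]' >/dev/null; python3 m.py
python3 -m pendant '[{"hand":0,"translation":[0,0,0],"dr":[0,0,-6]},{"hand":0,"translation":[0,0,0],"dr":[0,0,0]}]' >/dev/null; python3 m.py
python3 -m pendant '[{"hand":0,"translation":[0,0,0],"dr":[0,0,-6]},{"hand":0,"translation":[0,0,0],"dr":[0,0,0]}]' >/dev/null; python3 m.py
python3 -m pendant '[{"hand":0,"translation":[0,0,0],"dr":[0,0,-6]},{"hand":0,"translation":[0,0,0],"dr":[0,0,0]}]' >/dev/null; python3 m.py
python3 -m pendant '[{"hand":0,"translation":[0,0,0],"dr":[0,0,-6]},{"hand":0,"translation":[0,0,0],"dr":[0,0,0]}]' >/dev/null; python3 m.py
python3 -m pendant '[{"hand":0,"translation":[0,0,0],"dr":[0,0,-6]},{"hand":0,"translation":[0,0,0],"dr":[0,0,0]}]' >/dev/null; python3 m.py
```

```text
yaw -33.68 mom [0.303 0.268 0.066] F [-2.   0.3 -9.8] w 0.0124 grip 59 q7 -0.372 tq7 1.443 t 11.43
yaw -27.88 mom [ 0.279 -0.126  0.026] F [  0.4   0.8 -13.5] w 0.0130 grip 59 q7 -0.278 tq7 0.971 t 11.68
yaw -21.97 mom [ 0.292 -0.588 -0.028] F [  2.2   1.2 -15.4] w 0.0123 grip 58 q7 -0.183 tq7 1.012 t 11.93
yaw -16.01 mom [ 0.22  -1.228 -0.022] F [  5.1   1.  -18.9] w 0.0126 grip 59 q7 -0.086 tq7 1.052 t 12.18
yaw -10.00 mom [ 0.174 -1.524  0.018] F [  6.9   1.  -20. ] w 0.0130 grip 59 q7 0.012 tq7 0.830 t 12.43
yaw -4.00 mom [ 0.185 -1.813  0.022] F [  7.6   0.9 -21.3] w 0.0126 grip 59 q7 0.111 tq7 0.797 t 12.68
yaw 2.00 mom [ 0.17  -2.086  0.042] F [  8.7   0.7 -23.1] w 0.0128 grip 59 q7 0.209 tq7 0.833 t 12.93
```

```bash
python3 -m pendant '[{"hand":0,"translation":[0,0.15,0.12],"dr":[0,0,0]},{"hand":0,"translation":[0,0,0],"dr":[0,0,-6]},{"hand":0,"translation":[0,0,0],"dr":[0,0,0]}]' >/dev/null; python3 m.py
python3 -m pendant '[{"hand":0,"translation":[0,0,0],"dr":[0,0,-6]},{"hand":0,"translation":[0,0,0],"dr":[0,0,0]}]' >/dev/null; python3 m.py
python3 -m pendant '[{"hand":0,"translation":[0,0,0],"dr":[0,0,-4]},{"hand":0,"translation":[0,0,0],"dr":[0,0,0]}]' >/dev/null; python3 m.py
python3 -m pendant '[{"hand":0,"translation":[0,0,0],"dr":[0,0,-4]},{"hand":0,"translation":[0,0,0],"dr":[0,0,0]}]' >/dev/null; python3 m.py
python3 -m pendant '[{"hand":0,"translation":[0,0,0],"dr":[0,0,-4]},{"hand":0,"translation":[0,0,0],"dr":[0,0,0]}]' >/dev/null; python3 m.py
python3 -m pendant '[{"hand":0,"translation":[0,0,0],"dr":[0,0,0]},{"hand":0,"translation":[0,0,0],"dr":[0,0,0]},{"hand":0,"translation":[0,0,0],"dr":[0,0,0]}]' >/dev/null; python3 m.py
```

```text
yaw 8.01 mom [0.375 0.798 0.002] F [-4.6  1.5 -0.1] w 0.0128 grip 62 q7 0.312 tq7 1.049 t 13.30
yaw 13.99 mom [ 0.395  0.72  -0.03 ] F [-2.5  2.4  2.3] w 0.0126 grip 62 q7 0.410 tq7 1.007 t 13.55
yaw 17.97 mom [0.476 0.628 0.045] F [-3.9  2.3  4. ] w 0.0129 grip 63 q7 0.476 tq7 0.618 t 13.80
yaw 22.01 mom [0.53  0.494 0.088] F [-2.4  2.2  6.2] w 0.0127 grip 63 q7 0.542 tq7 0.501 t 14.05
yaw 26.00 mom [ 0.721  0.168 -0.02 ] F [-1.6  3.2  5.8] w 0.0130 grip 63 q7 0.608 tq7 0.566 t 14.30
yaw 25.94 mom [ 0.592  0.263 -0.019] F [-1.   1.8  6. ] w 0.0129 grip 63 q7 0.607 tq7 -0.013 t 14.68
```

```bash
python3 -m pendant '[{"hand":1,"translation":[0,0,0],"dr":[0,0,0]},{"hand":1,"translation":[0,0,0],"dr":[0,0,0]},{"hand":1,"translation":[0,0,0],"dr":[0,0,0]},{"hand":1,"translation":[0,0,0],"dr":[0,0,0]},{"hand":1,"translation":[0,0,0],"dr":[0,0,0]}]' >/dev/null; python3 m.py
python3 -m pendant '[{"hand":1,"translation":[0,0,-4],"dr":[0,0,0]},{"hand":1,"translation":[0,0,-4],"dr":[0,0,0]},{"hand":1,"translation":[0,0,-3.6],"dr":[0,0,0]},{"hand":1,"translation":[0,0,0],"dr":[0,0,0]}]'; python3 m.py
python3 - <<'E'
from h import *
d=snap("wrist"); np.save("w3.npy",d,allow_pickle=True)
u,v=proj(d,[.4955,-.0245,.126]);print(u,v);u,v=int(u),int(v)
a=d["img"][v-60:v+60,u-60:u+60]; print(u-60,v-60)
d2=np.load("w2.npy",allow_pickle=True).item(); b=d2["img"][188:308,255:375]
cv2.imwrite("pics/w3c.png",np.hstack([cv2.resize(x,(400,400),interpolation=cv2.INTER_CUBIC) for x in(b,a)])[:,:,::-1])
E
```

```text
yaw 26.20 mom [0.013 0.008 0.06 ] F [-0.1  0.4  0.8] w 0.0853 grip 0 q7 0.612 tq7 -0.008 t 15.30
time: 15.8
eef_pos: [0.4968, -0.0266, 0.2212]
eef_rot: [1.658, 2.664, 0.006]
contact_force: [-0.5, -0.2, -1.1]
gripper_width: 0.0858
grip_force: 0.0
yaw 26.19 mom [-0.02  -0.017 -0.027] F [-0.5 -0.2 -1.1] w 0.0858 grip 0 q7 0.526 tq7 -0.183 t 15.80
314.35067701199574 238.8432279467476
254 178
```

View pics/w3c.png

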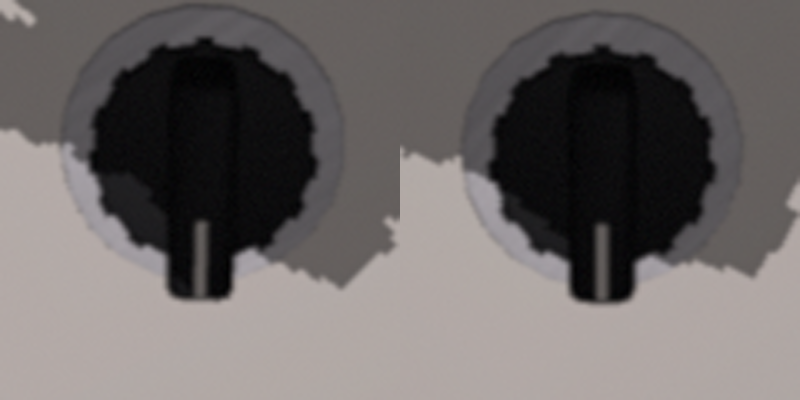

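The bar (right half of the picture) stands aligned with the tool at a yaw of 26.2°, so it stayed at the felt third click. Its pointer runs vertically from (602,225) to (602,297). Next is the lever: shut the fingers, and go in front of the ball.

```bash
python3 -m pendant '[{"hand":0,"translation":[0,0,0],"dr":[0,0,-9.2]},{"hand":0,"translation":[0,0,0],"dr":[0,0,-9.2]},{"hand":0,"translation":[0,0,0],"dr":[0,0,-9.2]},{"hand":0,"translation":[0,0,0],"dr":[0,0,-9.2]},{"hand":0,"translation":[0,0,0],"dr":[0,0,-9.4]}]' >/dev/null; python3 m.py; python3 to.py 0.467 0.107 0.145 72.4
python3 - <<'E'
from h import *
t=snap("top"); a=t["img"][170:290,265:425]; b=cv2.imread("pics/top0.png")[170:290,265:425,::-1]
f=lambda x:cv2.resize(x[30:90,55:95],(400,600),interpolation=cv2.INTER_CUBIC)
cv2.imwrite("pics/tc2.png",np.hstack([f(b),f(a)])[:,:,::-1])
w=snap("wrist"); np.save("w4.npy",w,allow_pickle=True)
g=cv2.cvtColor(w["img"],cv2.COLOR_RGB2GRAY); u,v=proj(w,[.517,.0914,.158]); print("ball pred",u,v)
E
```

```text
yaw 72.71 mom [ 0.045 -0.037  0.046] F [ 0.3 -0.8 -0.8] w 0.0001 grip 0 q7 1.330 tq7 -2.753 t 16.48
pos [ 0.4944 -0.0264  0.2169] tool cm [ 6.56 11.93  7.2 ] z axis [-0.002 -0.    -1.   ]
yaw tool y 72.71187095507506 q7 1.3298069246802307 mom [ 0.04499352 -0.03691818  0.04564661]
turn dz 0.3118709550750509
ball pred 522.8182791615208 238.3985611395036
```

View pics/tc2.png

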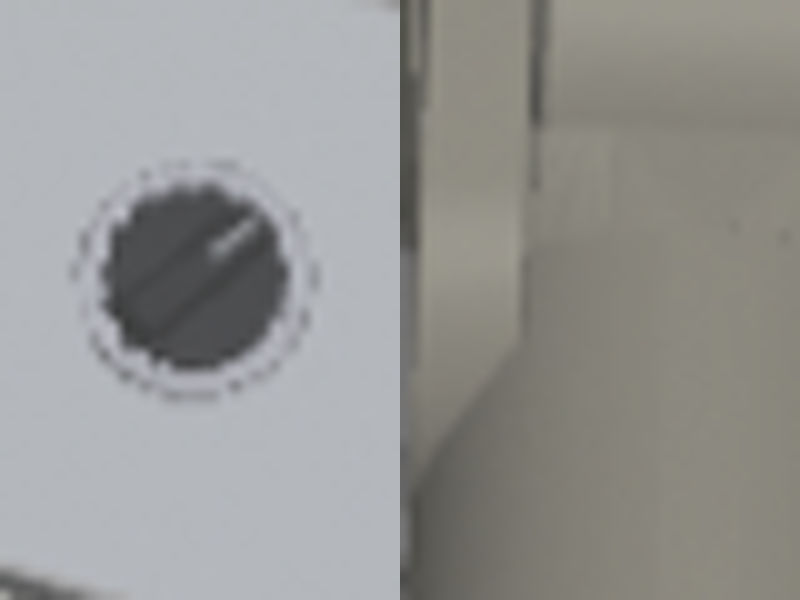

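The top view is blocked by the arm now. The clicks felt all fit a third click at about 26°, so I'll go on to the lever.

```bash
python3 -m pendant '[{"hand":0,"translation":[2.3,4,0],"dr":[0,0,0]},{"hand":0,"translation":[2.3,4,0],"dr":[0,0,0]},{"hand":0,"translation":[2,3.9,0],"dr":[0,0,0]},{"hand":0,"translation":[0,0,0],"dr":[0,0,0]}]' >/dev/null; python3 m.py; python3 to.py 0.467 0.107 0.145 72.4
python3 - <<'E'
from h import *
w=snap("wrist"); np.save("w5.npy",w,allow_pickle=True)
print("ball pred",proj(w,[.517,.0914,.158]),"dial",proj(w,[.4955,-.0245,.126]))
cv2.imwrite("pics/w5.png",w["img"][:,:,::-1])
E
```

```text
yaw 72.57 mom [-0.046 -0.01  -0.012] F [-0.3 -1.2 -0.5] w 0.0001 grip 0 q7 1.006 tq7 -0.697 t 17.07
pos [0.4668 0.1109 0.2173] tool cm [-0.15 -0.36  7.23] z axis [-0.002  0.    -1.   ]
yaw tool y 72.56573518563334 q7 1.0064918393568019 mom [-0.04621623 -0.01039459 -0.01218959]
turn dz 0.16573518563333778
ball pred [309.81376405 341.46307026] dial [147.90782536 335.00737191]
```

View pics/w5.png

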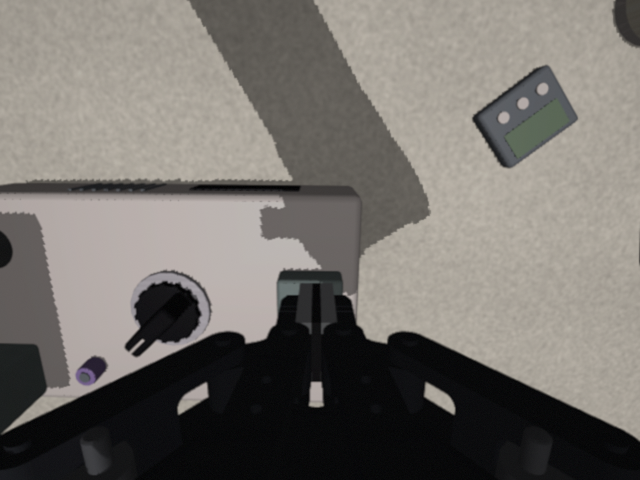

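The fingers line up with the lever block, which spans (277–342, 270), and they stand in front of it. The dial is at (170,310). I'll descend and push.

```bash
python3 -m pendant '[{"hand":0,"translation":[0,-0.35,3.5],"dr":[0,0,0]},{"hand":0,"translation":[0,0,3.7],"dr":[0,0,0]},{"hand":0,"translation":[0,0,0],"dr":[0,0,0]}]' >/dev/null; python3 m.py
python3 -m pendant '[{"hand":0,"translation":[-1.2,0,0],"dr":[0,0,0]},{"hand":0,"translation":[-1.2,0,0],"dr":[0,0,0]},{"hand":0,"translation":[0,0,0],"dr":[0,0,0]}]' >/dev/null; python3 m.py
python3 -m pendant '[{"hand":0,"translation":[-1,0,0],"dr":[0,0,0]},{"hand":0,"translation":[-1,0,0],"dr":[0,0,0]}]' >/dev/null; python3 m.py
python3 -m pendant '[{"hand":0,"translation":[-1,0,0],"dr":[0,0,0]},{"hand":0,"translation":[0,0,0],"dr":[0,0,0]}]' >/dev/null; python3 m.py; python3 to.py 0.538 0.085 0.145 72.4
```

```text
yaw 72.17 mom [-0.02  -0.002 -0.02 ] F [-0.7 -0.5  0.6] w 0.0002 grip 0 q7 1.049 tq7 0.210 t 17.50
yaw 72.32 mom [-0.021 -0.022 -0.011] F [-0.1 -0.5 -0.6] w 0.0000 grip 0 q7 1.102 tq7 0.282 t 17.88
yaw 72.45 mom [ 0.234  0.475 -0.036] F [-2.8  1.5  2. ] w -0.0001 grip 1 q7 1.142 tq7 -0.345 t 18.12
yaw 72.35 mom [ 0.018  0.05  -0.017] F [0.  0.2 0.3] w 0.0000 grip 0 q7 1.160 tq7 0.216 t 18.38
pos [0.5195 0.0866 0.1462] tool cm [-1.81  0.4   0.13] z axis [ 0.001 -0.001 -1.   ]
yaw tool y 72.35417516994197 q7 1.1597354794531713 mom [ 0.01812417  0.04992016 -0.01670264]
turn dz -0.045824830058037946
```

```bash
python3 -m pendant '[{"hand":0,"translation":[-0.7,0,0],"dr":[0,0,0]},{"hand":0,"translation":[-0.6,0,0],"dr":[0,0,0]}]' >/dev/null; python3 m.py
python3 -m pendant '[{"hand":0,"translation":[-0.3,0,0],"dr":[0,0,0]}]' >/dev/null; python3 m.py
python3 -m pendant '[{"hand":0,"translation":[-0.2,0,0],"dr":[0,0,0]}]' >/dev/null; python3 m.py
python3 -m pendant '[{"hand":0,"translation":[-0.2,0,0],"dr":[0,0,0]}]' >/dev/null; python3 m.py
python3 -m pendant '[{"hand":0,"translation":[0,0,0],"dr":[0,0,0]}]' >/dev/null; python3 m.py; python3 to.py 0.538 0.085 0.145 72.4
```

```text
yaw 72.41 mom [ 0.025  0.538 -0.005] F [-2.8  1.  -2.1] w -0.0001 grip 1 q7 1.183 tq7 -0.164 t 18.62
yaw 72.40 mom [ 0.13   0.558 -0.002] F [-3.   0.5 -2.5] w 0.0001 grip 1 q7 1.188 tq7 -0.022 t 18.75
yaw 72.42 mom [0.304 1.864 0.002] F [-9.2  1.2  1. ] w 0.0003 grip 4 q7 1.191 tq7 -0.035 t 18.88
yaw 72.46 mom [ 0.577  3.633 -0.035] F [-17.2   2.5   6.6] w 0.0000 grip 9 q7 1.194 tq7 -0.053 t 19.00
yaw 72.46 mom [ 0.317  2.789 -0.038] F [-13.1   2.2   4.6] w 0.0001 grip 7 q7 1.194 tq7 0.034 t 19.12
pos [0.535  0.082  0.1457] tool cm [-0.19  0.38  0.07] z axis [-0.006  0.001 -1.   ]
yaw tool y 72.46082667607175 q7 1.1942058943379077 mom [ 0.31663419  2.78863746 -0.0379088 ]
turn dz 0.060826676071741304
```

The force rose to 17 N at the predicted end position, so the lever is against its far end. I'll back off and check.

```bash
python3 -m pendant '[{"hand":0,"translation":[2,0,0],"dr":[0,0,0]},{"hand":0,"translation":[3,0,0],"dr":[0,0,0]},{"hand":0,"translation":[2,0,-4],"dr":[0,0,0]},{"hand":0,"translation":[0,0,-5],"dr":[0,0,0]},{"hand":0,"translation":[0,5,-4],"dr":[0,0,0]}]' >/dev/null
python3 -m pendant '[{"hand":0,"translation":[0,6,-2],"dr":[0,0,0]},{"hand":0,"translation":[0,6,0],"dr":[0,0,0]},{"hand":0,"translation":[0,6,0],"dr":[0,0,0]},{"hand":0,"translation":[0,6,0],"dr":[0,0,0]},{"hand":0,"translation":[0,0,0],"dr":[0,0,0]}]'
python3 - <<'E'
from h import *
t=snap("top"); b=cv2.imread("pics/top0.png")[:,:,::-1]
f=lambda x:cv2.resize(x[190:255,280:360],(400,325),interpolation=cv2.INTER_CUBIC)
s=snap("scene")
cv2.imwrite("pics/fin.png",np.hstack([f(b),f(t["img"])])[:,:,::-1])
E
```

```text
time: 20.38
eef_pos: [0.557, 0.3831, 0.2915]
eef_rot: [-0.468, -3.104, 0.003]
contact_force: [0.2, -1.2, -1.3]
gripper_width: 0.0
grip_force: 0.0
```

View pics/fin.png

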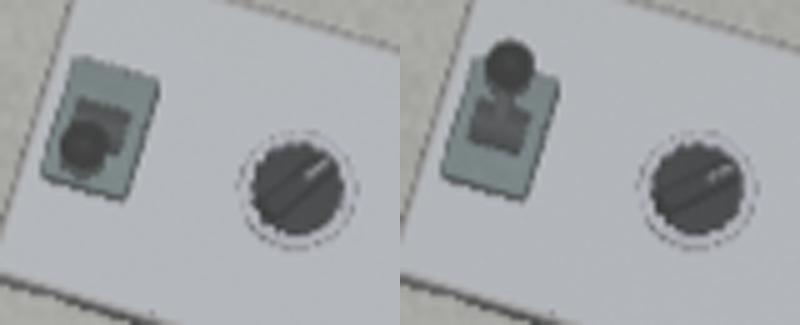

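The lever ball has moved from (85,145) to the far side at (510,65 in the right half). The dial's pointer still lies at about -63°, where it was released. Both match what was wanted, so I'm handing in.

```bash
python3 -c "
from plant import bot
print(bot.job_done())"
```

```text
the job is handed in; nothing more can be done
None
```

I handed the job in at about 20 s of robot time: I felt the end stop at about 0.3 N m, turned the dial back 72° to the third click and let go, then pushed the lock lever to its far end; the one loose end is that the dial's starting angle was about 10° off the clicks I felt, which I could not explain, and no verdict was shown.

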